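# Return the check weights to their tray

## Robot

A 7-joint arm with a two-finger parallel gripper is mounted at the origin on a cart in front of the work surface, level with it; the furniture and walls round the work are solid. World frame = base frame: x ahead of the robot, y to its left, z up, the work surface at z = 0. Lengths are in m, angles in rad, forces in N, time in s.
With the tool pointing down it reaches from about 0.4 to 0.75 m from the base axis. Payload 19.5 kg.
Tool frame: the origin (TCP) lies at the very end of the fingers, on their centre line; the grasp point (between the pads) lies env.grip_point_offset behind it (env.grip_point_offset is the distance from the TCP to the grasp point, in m); z points along the fingers, y is the line along which they close (so a half turn about z gives the same grasp; the last joint's range is limited). The gripper opens to 85 mm and grips with 20 to 120 N. Pads are 22 mm wide; open, the fingers measure 114 mm over their backs; the gripper's body (76 mm by 85 mm) begins 54 mm behind the grasp point. The pads swing forward as they close: fully open they stand 13 mm farther back than shut.
Start: joints at [1.122, 0.707, -0.028, 1.485, 0.022, 0.951, -0.075], TCP at [0.228, -0.528, 0.231] pointing down, gripper open.
Joint ranges: [-2.71, 2.71], [-0.32, 2.16], [-1.57, 1.52], [0, 2.45], [-1.46, 4.6], [0, 2.02], [-2.83, 2.83]. Speed limits (rad/s): [1.89, 1.89, 2.57, 2.57, 3.01, 3.01, 3.01].

## Interface

Orientations are given as a rotation vector (axis times angle).
In Python, from cell import env gives the robot as it stands.
- The arm moves only by the tool shift_gripper, called after "Emit:" as a command line: name --argument value ..., lists and objects as JSON in quotes. Schema: {"type":"object","properties":{"steps":{"type":"array","items":{"type":"array","items":{"type":"array","items":{"type":"number"},"minItems":6,"maxItems":6},"minItems":1,"maxItems":5},"minItems":1,"maxItems":1},"finger_gap":{"type":"number"},"only":{"type":"string"},"quiet":{"type":"boolean"},"lines":{"type":"string"}},"required":["steps"],"additionalProperties":false}. steps is a list that holds a single list of rows (three levels of brackets), with 1 to 5 rows, each of 6 numbers: dx, dy, dz in m, then a rotation vector rx, ry, rz in rad; each row is the pose to reach, as a shift and turn from the pose commanded when the call began, along the tool's axes at that moment; what a row does not reach only later rows make up. A row lasts 1/8 s, in which the tool goes at most 0.0625 m and 0.188 rad, less where a joint would pass 70% of its speed; a pose out of reach is approached as far as the arm can. finger_gap is the opening from 0.0 (shut) to 1.0 (fully open), set as the call begins (left out keeps the last). The fingers move at their own pace and stop on an object; the grip force is fixed at half the most. Time passes only in rows, so rows that do not move let the fingers close. The tool returns the time, the measured TCP pose, the force, the opening and the grip force at its end. only (a regular expression) keeps the lines of the reply that match it, lines (a string "A,B") keeps lines A to B, and quiet returns only ok. Input that does not fit is refused with a message, and nothing moves.
- env.get_obs(): the state, without advancing time (a new reading comes with each control period).
- env.grab_frame(name): name is "scene" or "top" or "wrist"; returns a dict with "pixels" (480x640x3 uint8, red, green, blue), "fovy" (degrees; the focal length in pixels is half the picture's height over the tangent of half this angle, whatever the lens; pixels are square), "cx", "cy" (the principal point, pixels), "eye" and "attitude" of the camera in the world. Camera axes: x right, y down, z forward; pixel columns grow to the right and rows downward; lengths in m; the calibration is good to about 2 mm. A picture is of the moment at which its call begins. There is no depth.
- env.close_job(): hands the job in; it is judged then, once.
The state is a dict: "time_s": time; "joint_pos": joint angles; "dq": joint speeds; "effort": joint torques, N m; "tcp_pos": TCP position; "ee_rot": TCP orientation; "force": force on the tool from outside, world axes, zero at the start; "ft_torque": the same for the moment, N m; "grip_width": opening from 0.0 (shut) to 1.0 (fully open); "grasp_force": force on a finger pad.
Only numpy, scipy, OpenCV 4.12 (cv2) and the standard library are available. Lean on these libraries where they do the work, as an engineer would, in place of code of your own. Each camera call takes 0.05 s, during which the arm holds its last target. There are 200 camera calls.

## Task

Put the four brass check weights scattered on the open middle of the table (the ones with a grip knob on top) back into the tray, each standing upright and fully down in the socket of its own size: the largest weight in the widest socket, and so on down to the smallest in the narrowest. Leave the plain brass bush and the plain bar end standing where they are; they are not weights, and the pale weight far back among the cartons does not belong to this set either.

Things in the scene. Friction and masses are not known exactly. Their poses are not given: they have to be found in the camera images.
- weight_a: The largest of four brass check weights: an upright cylinder 54 mm in diameter and straight-sided up to 46 mm, then a narrow waist and a small round grip knob, 66 mm high in all, about 800 g. Stands loose on the table. Origin: centre of its underside, z up along its axis.
- weight_b: The second largest of four brass check weights: an upright cylinder 42 mm in diameter and straight-sided up to 38 mm, then a narrow waist and a small round grip knob, 54 mm high in all, about 500 g. Stands loose on the table. Origin: centre of its underside, z up along its axis.
- weight_c: The second smallest of four brass check weights: an upright cylinder 32 mm in diameter and straight-sided up to 31 mm, then a narrow waist and a small round grip knob, 44 mm high in all, about 220 g. Stands loose on the table. Origin: centre of its underside, z up along its axis.
- weight_d: The smallest of four brass check weights: an upright cylinder 22 mm in diameter and straight-sided up to 25 mm, then a narrow waist and a small round grip knob, 36 mm high in all, about 80 g. Stands loose on the table. Origin: centre of its underside, z up along its axis.
- socket_a: Socket of the largest weight: square grey insert 90 x 90 x 10 mm, fixed, with a round recess 72 mm wide, 6 mm deep, its floor black. The four sockets, alike but for the recess, lie two by two 95 mm apart, in any order, in a fixed 206 mm square aluminium tray with a 12 mm lip. Origin: centre of its underside, under the recess, 3 mm over the table; recess floor 4 mm, rim 10 mm above it.
- socket_b: Socket of the second largest weight: square grey insert 90 x 90 x 10 mm, fixed, with a round recess 60 mm wide, 6 mm deep, its floor black. The four sockets, alike but for the recess, lie two by two 95 mm apart, in any order, in a fixed 206 mm square aluminium tray with a 12 mm lip. Origin: centre of its underside, under the recess, 3 mm over the table; recess floor 4 mm, rim 10 mm above it.
- socket_c: Socket of the second smallest weight: square grey insert 90 x 90 x 10 mm, fixed, with a round recess 50 mm wide, 6 mm deep, its floor black. The four sockets, alike but for the recess, lie two by two 95 mm apart, in any order, in a fixed 206 mm square aluminium tray with a 12 mm lip. Origin: centre of its underside, under the recess, 3 mm over the table; recess floor 4 mm, rim 10 mm above it.
- socket_d: Socket of the smallest weight: square grey insert 90 x 90 x 10 mm, fixed, with a round recess 40 mm wide, 6 mm deep, its floor black. The four sockets, alike but for the recess, lie two by two 95 mm apart, in any order, in a fixed 206 mm square aluminium tray with a 12 mm lip. Origin: centre of its underside, under the recess, 3 mm over the table; recess floor 4 mm, rim 10 mm above it.
- bush: A look-alike that is no weight: brass bush, plain tube 42 mm outside, 22 mm bore, 46 mm high, no knob, stands loose on the table. Origin: centre of its underside.
- slug: A look-alike that is no weight: plain solid brass bar end 36 mm in diameter, 30 mm high, flat top, no knob, stands loose on the table. Origin: centre of its underside.

How it is judged:
At the end, for the whole second after the job is handed in: Each of the four weights stands upright (within 0.1 rad) on the floor of the socket of its own size (underside within 2.5 mm of the recess floor, axis within 12 mm of the socket's), released and at rest; the bush and the bar end stand upright within 20 mm of where they began (horizontal distance between weight_a and socket_a below 0.012 m and z of weight_a in the frame of socket_a below 0.0065 m and angle between each of weight_a, weight_b, weight_c, weight_d, bush, slug's own z axis and vertical below 0.1 rad and linear speed of each of weight_a, weight_b, weight_c, weight_d below 0.02 m/s and horizontal distance between weight_b and socket_b below 0.012 m and z of weight_b in the frame of socket_b below 0.0065 m and horizontal distance between weight_c and socket_c below 0.012 m and z of weight_c in the frame of socket_c below 0.0065 m and horizontal distance between weight_d and socket_d below 0.012 m and z of weight_d in the frame of socket_d below 0.0065 m and distance of each of bush, slug from where it was at the start of the episode below 0.02 m); the robot touches nothing.
It fails at once if the bush is tipped over (angle between bush's own z axis and vertical above 0.6 rad).
It fails at once if the bar end is tipped over (angle between slug's own z axis and vertical above 0.6 rad).
It also fails if it takes over 115 s, if anything falls off the work surface, if the arm or the gripper's body presses on something with over 40 N, if the wrist force passes 120 N, or if a joint passes its speed limit or range.

## Working session

There is one attempt and no reset: what is moved stays moved. The work goes in short steps, Python scripts to look and compute and a tool call to move; the robot and the scene stay as the last step left them, time stands still between calls to the robot, and variables do not carry over. Pictures are saved under pics/ and viewed, at most 14 in all, crops included, and the job is handed in when it is done.

```bash
ls; mkdir -p pics
```

Run:
```python
from cell import env
import cv2
o=env.get_obs();print(o, env.grip_point_offset)
for n in("top","scene","wrist"):
    f=env.grab_frame(n);cv2.imwrite(f"pics/{n}0.png",f["pixels"][:,:,::-1]);print(n,f["fovy"],f["cx"],f["cy"],f["eye"],f["attitude"])
```

```text
cell.py
pics
{'time_s': 0.0, 'joint_pos': array([ 1.12229266,  0.70706821, -0.02764567,  1.48502258,  0.02196915,
        0.95090878, -0.07549389]), 'dq': array([ 6.08376084e-04,  3.89100277e-04,  5.72240736e-04,  3.08531773e-03,
        7.96262045e-05,  7.72103145e-04, -4.74123378e-04]), 'effort': array([ 1.35717378e-04, -8.83219099e+01,  1.23504516e+00, -2.36164248e+01,
        1.69082283e-02,  6.70642796e-03,  5.58049385e-05]), 'tcp_pos': array([ 0.2274219 , -0.52781121,  0.23084162]), 'ee_rot': array([-3.07576287e+00, -6.34405583e-01,  3.40199609e-04]), 'force': array([-0.06727952,  1.17677001, -0.84862041]), 'ft_torque': array([ 0.03681949,  0.04485547, -0.08136182]), 'grasp_force': 0.0, 'grip_width': 0.9983180238807726} 0.0187
top 54.02367871075064 324.7340520656309 235.12996027619454 [ 0.4614487  -0.00679339  1.06851395] [-2.21745919  2.15770876 -0.08473647]
scene 46.69677816325922 328.903022969513 247.9796710524856 [0.1120665  0.87948691 0.4805552 ] [-0.50191304  2.38681658 -1.54757652]
wrist 62.45724385928418 315.765770029099 245.74683035965873 [ 0.30125518 -0.49756155  0.3738524 ] [ 2.39403963 -1.57525905 -0.25255887]
```
View pics/top0.png

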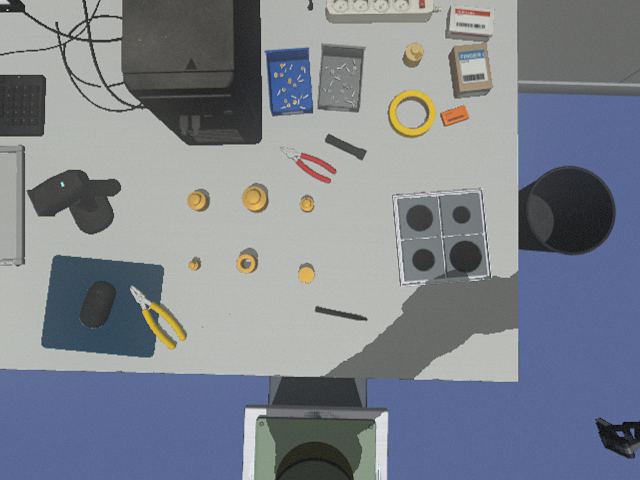

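View pics/scene0.png

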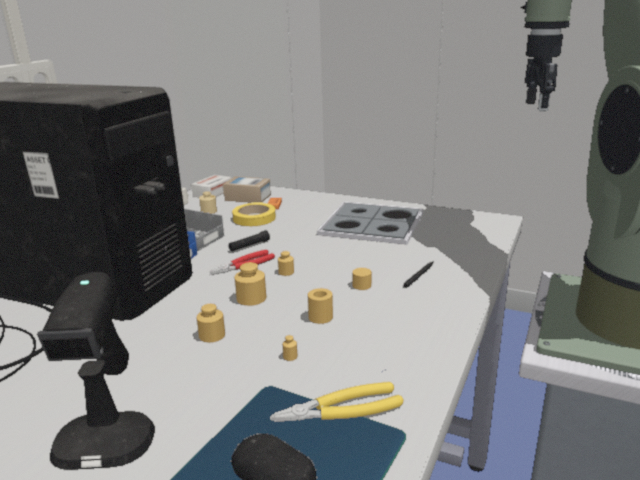

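The top view shows weights a (255,197), b (197,200), c (307,204) and d (194,265), the bush (246,263) and the slug (306,273). The sockets are at (420,217), (461,214), (424,259) and (465,256). I'll enlarge these areas.

Run:
```python
import cv2,numpy as np
t=cv2.imread("pics/top0.png");s=cv2.imread("pics/scene0.png")
A=cv2.resize(t[180:290,180:330],None,fx=5,fy=5,interpolation=cv2.INTER_CUBIC)
B=cv2.resize(t[185:290,390:495],None,fx=5,fy=5,interpolation=cv2.INTER_CUBIC)
C=cv2.resize(s[240:365,185:385],None,fx=4,fy=4,interpolation=cv2.INTER_CUBIC)
D=cv2.resize(s[195:245,315:425],None,fx=7,fy=7,interpolation=cv2.INTER_CUBIC)
for n,i in zip("AC",(A,C)):cv2.imwrite(f"pics/crop{n}.png",i)
# socket ellipses: dark blobs
for nm,im,(y0,y1,x0,x1) in(("top",t,(190,282,400,488)),("scene",s,(203,240,320,425))):
    g=cv2.cvtColor(im,6)[y0:y1,x0:x1]
    g=cv2.resize(g,None,fx=4,fy=4,interpolation=cv2.INTER_CUBIC)
    m=(g<75).astype(np.uint8)
    for c in cv2.findContours(m,0,1)[0]:
        if cv2.contourArea(c)>300:
            e=cv2.fitEllipse(c);print(nm,[round(v,1) for v in((e[0][0]+.5)/4-.5+x0,(e[0][1]+.5)/4-.5+y0,e[1][0]/4,e[1][1]/4)],e[2])
```

```text
top [423.1, 259.5, 21.1, 21.6] 112.51441192626953
top [463.3, 258.6, 30.2, 40.4] 41.1098518371582
top [460.9, 214.5, 16.0, 17.1] 129.59683227539062
top [419.2, 217.6, 24.9, 25.5] 116.82902526855469
scene [387.8, 228.2, 5.2, 19.1] 89.81542205810547
scene [347.3, 224.2, 6.3, 23.6] 88.22891235351562
scene [398.0, 214.3, 7.9, 29.4] 93.15343475341797
scene [358.7, 210.5, 2.7, 12.8] 87.77275085449219
```

View pics/cropA.png

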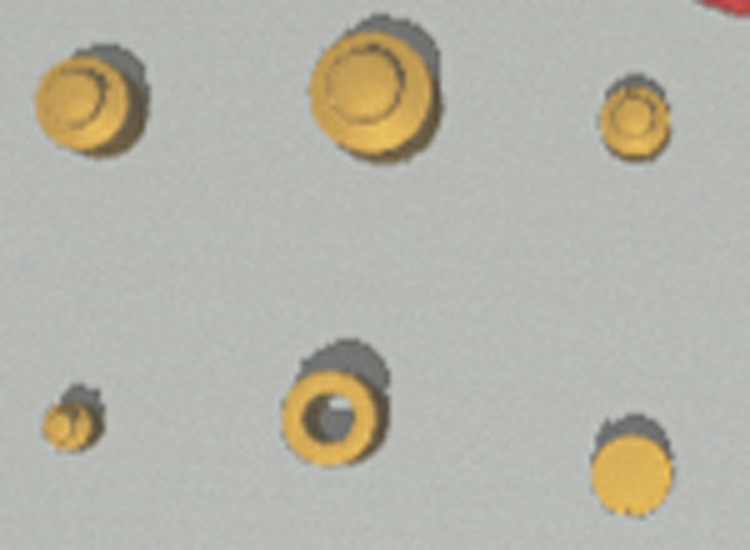

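View pics/cropC.png

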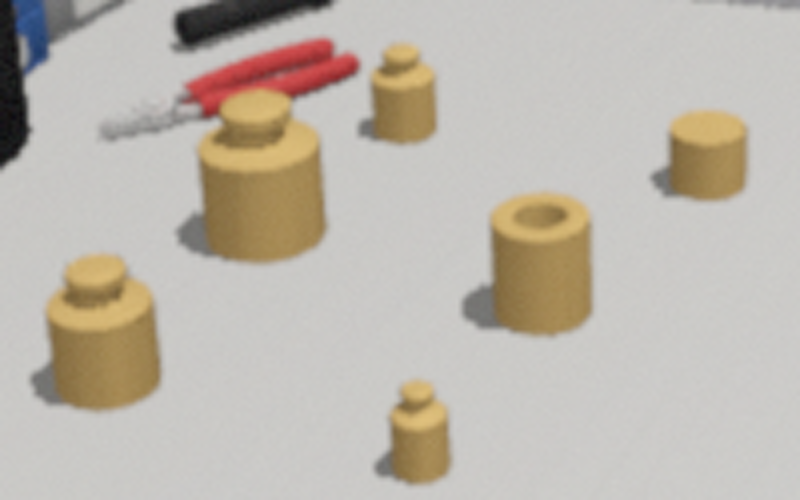

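Crop A gives the knob tops and crop C the same knobs seen from the side. I'll triangulate them.

Create h.py:
```python
import numpy as np, json
from scipy.spatial.transform import Rotation as R
CAM={"top":(54.02367871075064,324.734,235.130,[0.4614487,-0.00679339,1.06851395],[-2.21745919,2.15770876,-0.08473647]),
"scene":(46.69677816325922,328.903,247.980,[0.1120665,0.87948691,0.4805552],[-0.50191304,2.38681658,-1.54757652])}
def cam(f): return (f["fovy"],f["cx"],f["cy"],f["eye"],f["attitude"])
def ray(c,u,v):
    F=240/np.tan(np.radians(c[0]/2)); d=R.from_rotvec(c[4]).apply([(u-c[1])/F,(v-c[2])/F,1]); return np.array(c[3],float),d/np.linalg.norm(d)
def plane(c,u,v,z):
    e,d=ray(c,u,v); return e+d*(z-e[2])/d[2]
def tri(rs):
    A=sum(np.eye(3)-np.outer(d,d) for e,d in rs); b=sum((np.eye(3)-np.outer(d,d))@e for e,d in rs)
    p=np.linalg.solve(A,b); return p,[np.linalg.norm(np.cross(p-e,d)) for e,d in rs]
def proj(c,p):
    F=240/np.tan(np.radians(c[0]/2)); q=R.from_rotvec(c[4]).inv().apply(np.array(p)-c[3]); return c[1]+F*q[0]/q[2],c[2]+F*q[1]/q[2]
```

Run:
```python
from h import *
np.set_printoptions(precision=4,suppress=True)
T,S=CAM["top"],CAM["scene"]
P=dict(a=(363,85,257,103),b=(76,98,97,271),c=(634,116,402,53),d=(64,427,417,388),slug=(632,475,708,130),bush=(331,418,540,215))
H=dict(a=.066,b=.054,c=.044,d=.036,slug=.030,bush=.046)
for k,(x,y,X,Y) in P.items():
    u,v,U,V=(x+.5)/5-.5+180,(y+.5)/5-.5+180,(X+.5)/4-.5+185,(Y+.5)/4-.5+240
    p,r=tri([ray(T,u,v),ray(S,U,V)]);print(k,p,np.array(r),plane(T,u,v,H[k]),plane(S,U,V,H[k]))
for k,(a,b,c,d) in dict(b=(419.2,217.6,347.3,224.2),c=(423.1,259.5,387.8,228.2),d=(460.9,214.5,358.7,210.5),a=(465.5,256.5,398,214.3)).items():
    p,r=tri([ray(T,a,b),ray(S,c,d)]);print("s"+k,p,np.array(r),plane(T,a,b,.01),plane(S,c,d,.011))
```

```text
a [0.6123 0.1464 0.0651] [0.0003 0.0003] [0.6119 0.1461 0.066 ] [0.6116 0.1479 0.066 ]
b [0.606  0.2736 0.0501] [0.0011 0.0011] [0.6046 0.272  0.054 ] [0.6028 0.2793 0.054 ]
c [0.6054 0.0305 0.0415] [0.0002 0.0002] [0.6049 0.0303 0.044 ] [0.6029 0.0353 0.044 ]
d [0.4633 0.2766 0.0336] [0.0013 0.0013] [0.4622 0.2754 0.036 ] [0.4628 0.2802 0.036 ]
slug [0.4482 0.0271 0.0276] [0.0004 0.0004] [0.4479 0.0269 0.03  ] [0.4468 0.0318 0.03  ]
bush [0.47   0.158  0.0447] [0.0009 0.0009] [0.4692 0.1574 0.046 ] [0.4698 0.1604 0.046 ]
sb [ 0.5832 -0.2243  0.011 ] [0.0003 0.0003] [ 0.5831 -0.2246  0.01  ] [ 0.5835 -0.2242  0.011 ]
sc [ 0.4885 -0.2344  0.011 ] [0.0001 0.0001] [ 0.4886 -0.2346  0.01  ] [ 0.4884 -0.2345  0.011 ]
sd [ 0.5928 -0.3187  0.0114] [0.0002 0.0002] [ 0.5927 -0.3191  0.01  ] [ 0.5933 -0.3196  0.011 ]
sa [ 0.4969 -0.3305  0.01  ] [0.0011 0.0011] [ 0.4979 -0.3301  0.01  ] [ 0.4951 -0.3285  0.011 ]
```

The triangulated heights agree with the text, and the tray is consistent. Next I'll check how close the black tower stands to weights a and b.

Run:
```python
from h import *
import cv2
np.set_printoptions(precision=3,suppress=True)
T,S=CAM["top"],CAM["scene"]
for u,v in((261,143),(190,143),(150,105),(235,83),(123,82)):print("top",u,v,plane(T,u,v,0),plane(T,u,v,.3))
for u,v in((190,272),(120,312),(0,290)):print("scene",u,v,plane(S,u,v,0))
print(tri([ray(T,235,83),ray(S,165,90)]), tri([ray(T,261,143),ray(S,190,272)]),tri([ray(T,190,143),ray(S,118,308)]))
t=cv2.imread("pics/top0.png");s=cv2.imread("pics/scene0.png")
cv2.imwrite("pics/tow.png",np.hstack([cv2.resize(t[60:210,110:280],(396,350)),cv2.resize(s[70:320,0:230],(400,350))]))
```

```text
top 261 143 [0.747 0.141 0.   ] [0.667 0.099 0.3  ]
top 190 143 [0.742 0.304 0.   ] [0.663 0.217 0.3  ]
top 150 105 [0.829 0.401 0.   ] [0.726 0.286 0.3  ]
top 235 83 [0.887 0.206 0.   ] [0.768 0.146 0.3  ]
top 123 82 [0.882 0.466 0.   ] [0.764 0.333 0.3  ]
scene 190 272 [0.784 0.101 0.   ]
scene 120 312 [0.799 0.276 0.   ]
scene 0 290 [1.073 0.3   0.   ]
(array([0.748, 0.137, 0.355]), [np.float64(0.0031025398969587634), np.float64(0.003102539896958706)]) (array([0.745, 0.14 , 0.024]), [np.float64(0.004662401553688168), np.float64(0.004662401553688187)]) (array([0.747, 0.305, 0.032]), [np.float64(0.015458003506837492), np.float64(0.015458003506837155)])
```

View pics/tow.png

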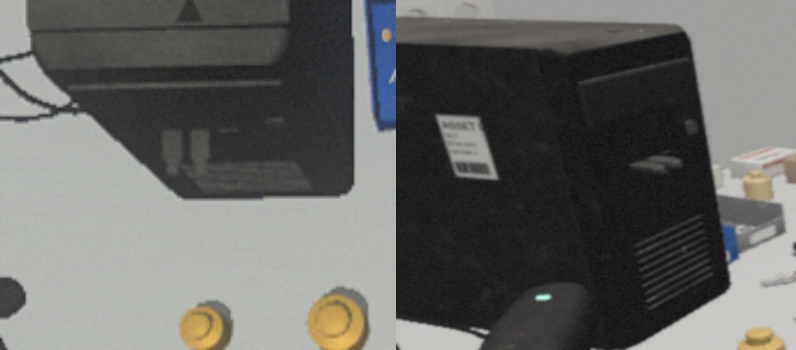

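The picture shows the tower's near face with its base at about (261,143) in the top view. That is x≈0.747, more than 0.13 m behind the weights, so there is clearance. Now I'll work out the moves.

Add to h.py:
```python
def go(*ts):
    from cell import env
    o=env.get_obs(); Q=R.from_rotvec(o["ee_rot"])
    for t in ts:
        d=Q.inv().apply(np.array(t)-o["tcp_pos"]); G=R.from_matrix(np.array([[0,1,0],[1,0,0],[0,0,-1.]]).T)
        print(t,d.round(4),"rot",(Q.inv()*G).as_rotvec().round(3))
```

```bash
python3 -c "
from h import *
go((.45,-.2,.2),(.612,.1463,.16))"
```

```text
(0.45, -0.2, 0.2) [ 0.3342 -0.2131  0.0311] rot [-1.000e-03 -0.000e+00 -1.164e+00]
(0.612, 0.1463, 0.16) [ 0.62   -0.467   0.0713] rot [-1.000e-03 -0.000e+00 -1.164e+00]
```

Emit:
shift_gripper --steps '[[[0.334, -0.213, 0.03, 0, 0, -1.164], [0.334, -0.213, 0.03, 0, 0, -1.164], [0.334, -0.213, 0.03, 0, 0, -1.164], [0.334, -0.213, 0.03, 0, 0, -1.164], [0.334, -0.213, 0.03, 0, 0, -1.164]]]' --finger_gap 1.0

```text
time_s: 0.78
tcp_pos: [0.4034, -0.2685, 0.2076]
ee_rot: [2.452, 1.963, 0.0]
force: [1.1, -0.2, 0.4]
grip_width: 1.001
grasp_force: 0.0
```

```bash
python3 -c "
from h import *
go((.612,.1463,.16))"
```

```text
(0.612, 0.1463, 0.16) [0.4504 0.1129 0.0476] rot [ 0.    -0.    -0.221]
```

Emit:
shift_gripper --steps '[[[0.45, 0.113, 0.04, 0, 0, -0.221], [0.45, 0.113, 0.04, 0, 0, -0.221], [0.45, 0.113, 0.04, 0, 0, -0.221], [0.45, 0.113, 0.04, 0, 0, -0.221], [0.45, 0.113, 0.04, 0, 0, -0.221]]]' --finger_gap 1.0

```text
time_s: 1.4
tcp_pos: [0.5449, 0.0089, 0.1806]
ee_rot: [2.228, 2.215, -0.0]
force: [0.9, -0.1, 0.2]
grip_width: 1.002
grasp_force: 0.0
```

```bash
python3 -c "
from h import *
go((.612,.1463,.16))"
```

```text
(0.612, 0.1463, 0.16) [0.1378 0.0664 0.0206] rot [-0.     0.    -0.006]
```

Emit:
shift_gripper --steps '[[[0.138, 0.066, 0.02, 0, 0, -0.006], [0.138, 0.066, 0.02, 0, 0, -0.006], [0.138, 0.066, 0.02, 0, 0, -0.006], [0.138, 0.066, 0.02, 0, 0, -0.006]]]' --finger_gap 1.0

```text
time_s: 1.9
tcp_pos: [0.6107, 0.147, 0.1599]
ee_rot: [-2.217, -2.224, 0.001]
force: [-0.5, -0.3, -0.4]
grip_width: 0.996
grasp_force: 0.0
```

Run:
```python
from h import *
from cell import env
import cv2
f=env.grab_frame("wrist");cv2.imwrite("pics/w1.png",f["pixels"][:,:,::-1])
c=cam(f);print(f["eye"],f["attitude"])
for k,p in dict(a=(.6118,.1463,.066),b=(.605,.2728,.054),c=(.605,.0304,.044),bush=(.469,.158,.046)).items():print(k,proj(c,p))
go((.612,.1463,.014))
```

```text
[0.61075285 0.22577839 0.30290449] [ 2.82406058e+00  4.76543882e-03 -8.98732395e-05]
a (np.float64(317.2325666887213), np.float64(248.19006243746392))
b (np.float64(306.03480577466075), np.float64(27.276962975643443))
c (np.float64(307.71729092016227), np.float64(380.83581954738605))
bush (np.float64(104.04507956908242), np.float64(221.430649366454))
(0.612, 0.1463, 0.014) [0.0012 0.0014 0.1463] rot [-0.001  0.     0.002]
```

View pics/w1.png

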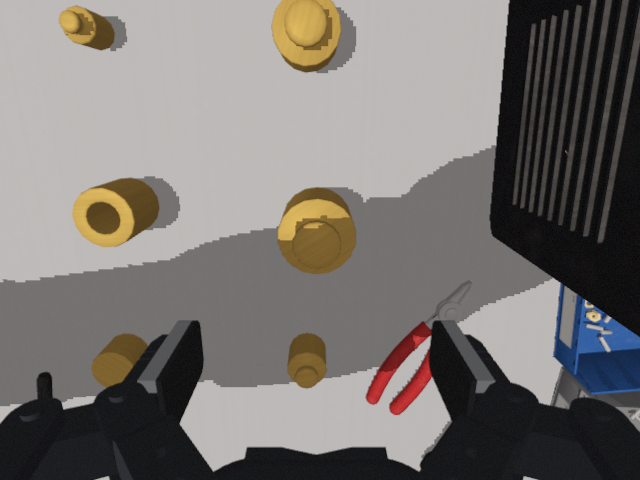

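The wrist view has the knob of a at (316,240), b at (305,22), c at (306,378) and the bush at (104,216). These are within 8 px of prediction, so I'll shift y by about +2 mm and descend on a.

Emit:
shift_gripper --steps '[[[0.002, 0.001, 0.06, 0, 0, 0], [0.002, 0.001, 0.11, 0, 0, 0], [0.002, 0.001, 0.135, 0, 0, 0], [0.002, 0.001, 0.145, 0, 0, 0], [0.002, 0.001, 0.145, 0, 0, 0]]]' --finger_gap 1.0

```text
time_s: 2.58
tcp_pos: [0.6121, 0.1461, 0.0163]
ee_rot: [2.222, 2.221, 0.0]
force: [-0.2, -0.3, -0.7]
grip_width: 1.001
grasp_force: 0.0
```

Emit:
shift_gripper --steps '[[[0, 0, 0, 0, 0, 0], [0, 0, 0, 0, 0, 0], [0, 0, 0, 0, 0, 0], [0, 0, 0, 0, 0, 0]]]' --finger_gap 0.0

```text
time_s: 3.08
tcp_pos: [0.6124, 0.1467, 0.0173]
ee_rot: [2.22, 2.221, 0.002]
force: [-5.4, -1.8, 14.0]
grip_width: 0.613
grasp_force: 60.9
```

Gripped at 61 N, opening 0.61. Lifting and carrying.

Emit:
shift_gripper --steps '[[[0, 0, -0.05, 0, 0, 0], [0, 0, -0.08, 0, 0, 0], [-0.05, -0.012, -0.1, 0, 0, 0], [-0.11, -0.026, -0.1, 0, 0, 0], [-0.17, -0.04, -0.1, 0, 0, 0]]]'

```text
time_s: 3.7
tcp_pos: [0.5713, -0.0252, 0.1162]
ee_rot: [2.22, 2.222, -0.0]
force: [1.0, -1.3, -7.7]
grip_width: 0.613
grasp_force: 69.7
```

Emit:
shift_gripper --steps '[[[-0.06, -0.015, 0, 0, 0, 0], [-0.12, -0.03, 0, 0, 0, 0], [-0.18, -0.045, 0, 0, 0, 0], [-0.24, -0.059, 0, 0, 0, 0], [-0.3, -0.074, 0, 0, 0, 0]]]'

```text
time_s: 4.32
tcp_pos: [0.4973, -0.3253, 0.116]
ee_rot: [-2.221, -2.222, 0.0]
force: [2.7, -0.3, -9.2]
grip_width: 0.612
grasp_force: 69.8
```

```bash
python3 -c "
from h import *
go((.498,-.329,.115))"
```

```text
(0.498, -0.329, 0.115) [-0.0037  0.0007  0.001 ] rot [-0.    -0.     0.001]
```

Emit:
shift_gripper --steps '[[[-0.003, 0.001, 0.04, 0, 0, 0], [-0.003, 0.001, 0.07, 0, 0, 0], [-0.003, 0.001, 0.085, 0, 0, 0], [-0.003, 0.001, 0.085, 0, 0, 0]]]'

```text
time_s: 4.82
tcp_pos: [0.499, -0.3261, 0.0306]
ee_rot: [-2.22, -2.221, 0.001]
force: [-1.4, -0.1, -7.6]
grip_width: 0.608
grasp_force: 69.6
```

Run:
```python
from h import *
from cell import env
import cv2
f=env.grab_frame("wrist");cv2.imwrite("pics/w2.png",f["pixels"][:,:,::-1])
go((.498,-.329,.0245))
```

```text
(0.498, -0.329, 0.0245) [-0.0026 -0.0015  0.007 ] rot [0.    0.    0.001]
```

View pics/w2.png

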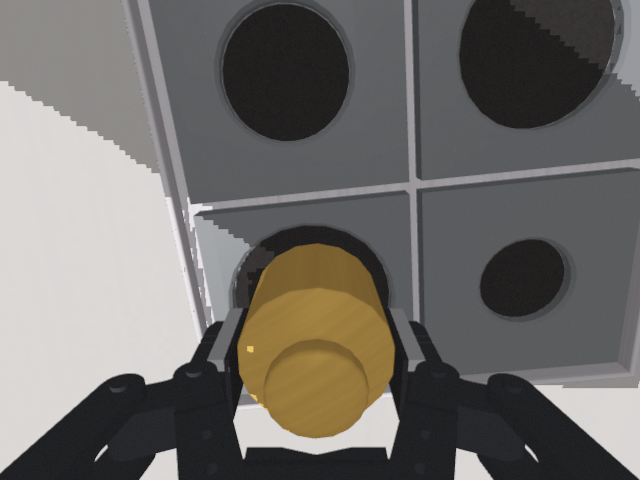

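The weight sits over recess a: recess rim at columns 233–389, weight sides at about 248–386. Lowering and releasing.

Emit:
shift_gripper --steps '[[[-0.003, -0.001, 0.003, 0, 0, 0], [-0.003, -0.001, 0.006, 0, 0, 0], [-0.003, -0.001, 0.006, 0, 0, 0]]]'

```text
time_s: 5.25
tcp_pos: [0.4982, -0.3294, 0.0249]
ee_rot: [-2.221, -2.222, -0.0]
force: [-0.7, -1.0, -8.2]
grip_width: 0.611
grasp_force: 69.7
```

Emit:
shift_gripper --steps '[[[0, 0, 0, 0, 0, 0], [0, 0, 0, 0, 0, 0], [0, 0, -0.03, 0, 0, 0], [0, 0, -0.08, 0, 0, 0], [0, 0, -0.1, 0, 0, 0]]]' --finger_gap 1.0

```text
time_s: 5.88
tcp_pos: [0.499, -0.3298, 0.1277]
ee_rot: [2.219, 2.22, 0.002]
force: [-0.8, 0.1, -0.7]
grip_width: 1.001
grasp_force: 0.0
```

Run:
```python
from h import *
from cell import env
import cv2
f=env.grab_frame("wrist");cv2.imwrite("pics/w3.png",f["pixels"][:,:,::-1])
go((.605,.274,.125))
```

```text
(0.605, 0.274, 0.125) [0.6041 0.1057 0.0031] rot [0.004 0.002 0.   ]
```

View pics/w3.png

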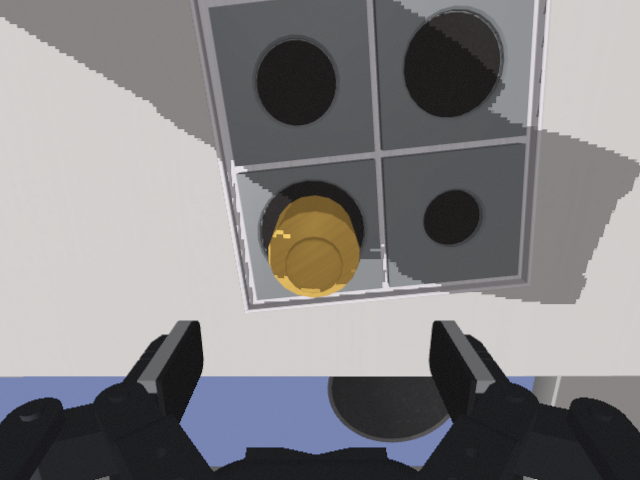

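Weight a stands in its recess, with the rim at columns 260–364 and the body at 270–359. Next is b.

Emit:
shift_gripper --steps '[[[0.06, 0.01, 0, 0, 0, 0], [0.12, 0.02, 0, 0, 0, 0], [0.18, 0.03, 0, 0, 0, 0], [0.24, 0.04, 0, 0, 0, 0], [0.3, 0.05, 0, 0, 0, 0]]]'

```text
time_s: 6.55
tcp_pos: [0.5483, -0.0274, 0.125]
ee_rot: [2.221, 2.222, 0.001]
force: [0.6, -0.0, -0.3]
grip_width: 1.001
grasp_force: 0.0
```

Emit:
shift_gripper --steps '[[[0.06, 0.01, 0, 0, 0, 0], [0.12, 0.02, 0, 0, 0, 0], [0.18, 0.035, 0, 0, 0, 0], [0.24, 0.045, 0, 0, 0, 0], [0.3, 0.055, 0, 0, 0, 0]]]'

```text
time_s: 7.18
tcp_pos: [0.6031, 0.2727, 0.125]
ee_rot: [2.221, 2.222, 0.001]
force: [0.1, 0.7, 0.6]
grip_width: 1.001
grasp_force: 0.0
```

```bash
python3 -c "
from h import *
go((.605,.274,.013))"
```

```text
(0.605, 0.274, 0.013) [0.0013 0.0019 0.112 ] rot [ 0.001 -0.     0.001]
```

Emit:
shift_gripper --steps '[[[0.001, 0.002, 0.05, 0, 0, 0], [0.001, 0.002, 0.09, 0, 0, 0], [0.001, 0.002, 0.108, 0, 0, 0], [0.001, 0.002, 0.111, 0, 0, 0], [0.001, 0.002, 0.111, 0, 0, 0]]]'

```text
time_s: 7.8
tcp_pos: [0.6056, 0.2719, 0.0153]
ee_rot: [2.221, 2.221, 0.003]
force: [-0.1, -0.3, 0.5]
grip_width: 1.002
grasp_force: 0.0
```

Emit:
shift_gripper --steps '[[[0, 0, 0, 0, 0, 0], [0, 0, 0, 0, 0, 0], [0, 0, 0, 0, 0, 0], [0, 0, 0, 0, 0, 0], [0, 0, 0, 0, 0, 0]]]' --finger_gap 0.0

```text
time_s: 8.43
tcp_pos: [0.6051, 0.2718, 0.0148]
ee_rot: [2.221, 2.222, 0.001]
force: [-3.9, -1.4, 12.1]
grip_width: 0.469
grasp_force: 60.0
```

Emit:
shift_gripper --steps '[[[0, 0, -0.05, 0, 0, 0], [0, 0, -0.1, 0, 0, 0], [-0.06, -0.003, -0.1, 0, 0, 0], [-0.12, -0.005, -0.1, 0, 0, 0], [-0.18, -0.008, -0.1, 0, 0, 0]]]'

```text
time_s: 9.05
tcp_pos: [0.5965, 0.0897, 0.1139]
ee_rot: [2.221, 2.222, -0.0]
force: [1.3, -0.1, -4.9]
grip_width: 0.47
grasp_force: 63.9
```

```bash
python3 -c "
from h import *
go((.5833,-.2245,.115))"
```

```text
(0.5833, -0.2245, 0.115) [-0.3142 -0.0135 -0.001 ] rot [-0.     0.     0.001]
```

Emit:
shift_gripper --steps '[[[-0.06, -0.003, 0, 0, 0, 0], [-0.12, -0.005, 0, 0, 0, 0], [-0.18, -0.008, 0, 0, 0, 0], [-0.24, -0.01, 0, 0, 0, 0], [-0.3, -0.013, 0, 0, 0, 0]]]'

```text
time_s: 9.68
tcp_pos: [0.5837, -0.2104, 0.1138]
ee_rot: [-2.221, -2.222, 0.0]
force: [1.8, -0.3, -4.8]
grip_width: 0.473
grasp_force: 63.9
```

Emit:
shift_gripper --steps '[[[-0.014, 0, 0.04, 0, 0, 0], [-0.014, 0, 0.075, 0, 0, 0], [-0.014, 0, 0.088, 0, 0, 0], [-0.014, 0, 0.088, 0, 0, 0]]]'

```text
time_s: 10.18
tcp_pos: [0.5841, -0.222, 0.0258]
ee_rot: [-2.22, -2.222, 0.0]
force: [0.2, 0.6, -4.3]
grip_width: 0.466
grasp_force: 63.8
```

```bash
python3 -c "
from h import *
go((.5833,-.2245,.022))"
```

```text
(0.5833, -0.2245, 0.022) [-0.0025 -0.0008  0.0038] rot [-0.001 -0.     0.001]
```

Emit:
shift_gripper --steps '[[[-0.001, -0.001, 0.003, 0, 0, 0], [-0.001, -0.001, 0.003, 0, 0, 0], [-0.001, -0.001, 0.003, 0, 0, 0]]]'

```text
time_s: 10.55
tcp_pos: [0.5834, -0.2234, 0.0234]
ee_rot: [2.22, 2.222, 0.001]
force: [0.5, 0.1, -6.2]
grip_width: 0.471
grasp_force: 63.8
```

Emit:
shift_gripper --steps '[[[0, 0, 0, 0, 0, 0], [0, 0, 0, 0, 0, 0], [0, 0, -0.03, 0, 0, 0], [0, 0, -0.08, 0, 0, 0], [0, 0, -0.1, 0, 0, 0]]]' --finger_gap 1.0

```text
time_s: 11.18
tcp_pos: [0.584, -0.2236, 0.1257]
ee_rot: [2.219, 2.22, 0.003]
force: [-0.5, -0.0, -0.7]
grip_width: 0.999
grasp_force: 0.0
```

Run:
```python
from h import *
from cell import env
import cv2
f=env.grab_frame("wrist");cv2.imwrite("pics/w4.png",f["pixels"][:,:,::-1])
go((.605,.0315,.125))
```

```text
(0.605, 0.0315, 0.125) [0.2552 0.0206 0.0019] rot [0.005 0.001 0.   ]
```

View pics/w4.png

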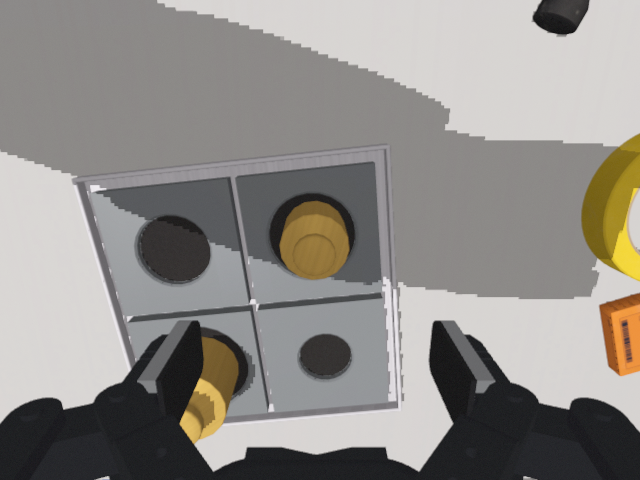

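Weight b stands in its recess, centred at about (313,235). Next is c.

Emit:
shift_gripper --steps '[[[0.06, 0.005, 0, 0, 0, 0], [0.12, 0.01, 0, 0, 0, 0], [0.18, 0.015, 0, 0, 0, 0], [0.24, 0.02, 0, 0, 0, 0], [0.255, 0.021, 0.02, 0, 0, 0]]]'

```text
time_s: 11.85
tcp_pos: [0.6046, 0.0364, 0.1036]
ee_rot: [2.216, 2.227, 0.005]
force: [-0.4, -0.5, -0.2]
grip_width: 1.001
grasp_force: 0.0
```

```bash
python3 -c "
from h import *
go((.605,.0315,.009))"
```

```text
(0.605, 0.0315, 0.009) [-0.0051  0.0001  0.0946] rot [ 0.002 -0.002  0.005]
```

Emit:
shift_gripper --steps '[[[0, 0, 0.04, 0, 0, 0], [0, 0, 0.06, 0, 0, 0], [0, 0, 0.06, 0, 0, 0]]]' --finger_gap 0.7

```text
time_s: 12.22
tcp_pos: [0.6033, 0.0317, 0.0417]
ee_rot: [-2.22, -2.221, 0.003]
force: [0.3, 0.8, 0.4]
grip_width: 0.699
grasp_force: 0.0
```

```bash
python3 -c "
from h import *
go((.605,.0315,.010))"
```

```text
(0.605, 0.0315, 0.01) [-0.0002  0.0017  0.0317] rot [-0.002  0.     0.001]
```

Emit:
shift_gripper --steps '[[[0, 0.001, 0.02, 0, 0, 0], [0, 0.001, 0.031, 0, 0, 0], [0, 0.001, 0.031, 0, 0, 0]]]'

```text
time_s: 12.6
tcp_pos: [0.6047, 0.0317, 0.0113]
ee_rot: [-2.22, -2.221, 0.001]
force: [0.3, -0.0, 0.6]
grip_width: 0.701
grasp_force: 0.0
```

Emit:
shift_gripper --steps '[[[0, 0, 0, 0, 0, 0], [0, 0, 0, 0, 0, 0], [0, 0, 0, 0, 0, 0], [0, 0, 0, 0, 0, 0], [0, 0, 0, 0, 0, 0]]]' --finger_gap 0.0

```text
time_s: 13.22
tcp_pos: [0.6053, 0.0317, 0.0127]
ee_rot: [2.221, 2.222, 0.001]
force: [-2.6, -0.3, 7.8]
grip_width: 0.348
grasp_force: 58.9
```

Emit:
shift_gripper --steps '[[[0, 0, -0.06, 0, 0, 0], [0, 0, -0.1, 0, 0, 0], [-0.06, -0.025, -0.1, 0, 0, 0], [-0.11, -0.048, -0.1, 0, 0, 0], [-0.16, -0.07, -0.1, 0, 0, 0]]]'

```text
time_s: 13.85
tcp_pos: [0.5342, -0.1302, 0.1123]
ee_rot: [2.221, 2.221, 0.0]
force: [1.5, -1.2, -1.8]
grip_width: 0.342
grasp_force: 60.7
```

```bash
python3 -c "
from h import *
go((.4886,-.2345,.115))"
```

```text
(0.4886, -0.2345, 0.115) [-0.1043 -0.0456 -0.0026] rot [0.001 0.    0.   ]
```

Emit:
shift_gripper --steps '[[[-0.05, -0.022, 0, 0, 0, 0], [-0.104, -0.046, 0, 0, 0, 0], [-0.104, -0.046, 0.05, 0, 0, 0], [-0.104, -0.046, 0.085, 0, 0, 0], [-0.104, -0.046, 0.088, 0, 0, 0]]]'

```text
time_s: 14.48
tcp_pos: [0.4884, -0.232, 0.0226]
ee_rot: [-2.219, -2.22, 0.002]
force: [0.1, 0.6, -1.2]
grip_width: 0.346
grasp_force: 60.6
```

Emit:
shift_gripper --steps '[[[0, 0, 0, 0, 0, 0], [0, 0, 0, 0, 0, 0]]]'

```text
time_s: 14.72
tcp_pos: [0.4898, -0.2327, 0.0253]
ee_rot: [2.22, 2.221, 0.001]
force: [-0.4, 0.1, -1.9]
grip_width: 0.352
grasp_force: 60.6
```

```bash
python3 -c "
from h import *
go((.4886,-.2345,.0195))"
```

```text
(0.4886, -0.2345, 0.0195) [-0.0018 -0.0012  0.0058] rot [0.002 0.001 0.001]
```

Emit:
shift_gripper --steps '[[[-0.002, -0.001, 0.003, 0, 0, 0], [-0.002, -0.001, 0.005, 0, 0, 0], [-0.002, -0.001, 0.005, 0, 0, 0]]]'

```text
time_s: 15.1
tcp_pos: [0.4882, -0.2349, 0.0197]
ee_rot: [2.221, 2.221, -0.0]
force: [-4.0, 0.1, 16.7]
grip_width: 0.345
grasp_force: 62.5
```

Emit:
shift_gripper --steps '[[[0, 0, 0, 0, 0, 0], [0, 0, 0, 0, 0, 0], [0, 0, -0.03, 0, 0, 0], [0, 0, -0.08, 0, 0, 0], [0, 0, -0.1, 0, 0, 0]]]' --finger_gap 0.7

```text
time_s: 15.72
tcp_pos: [0.4887, -0.2346, 0.1211]
ee_rot: [2.22, 2.22, 0.002]
force: [0.2, -0.3, -0.5]
grip_width: 0.698
grasp_force: 0.0
```

Run:
```python
from h import *
from cell import env
import cv2
f=env.grab_frame("wrist");cv2.imwrite("pics/w5.png",f["pixels"][:,:,::-1])
go((.4625,.2755,.125))
```

```text
(0.4625, 0.2755, 0.125) [ 0.5104 -0.0266 -0.0034] rot [0.004 0.001 0.   ]
```

View pics/w5.png

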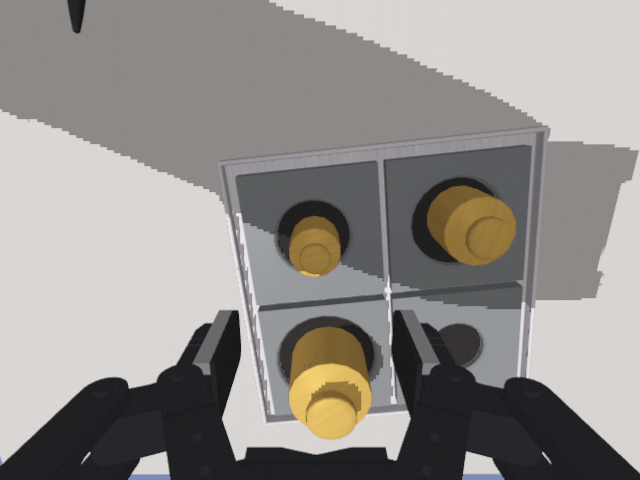

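Weight c stands in its recess at about (313,240), and a and b look fine. Next is d.

Emit:
shift_gripper --steps '[[[0.06, 0, 0, 0, 0, 0], [0.12, 0, 0, 0, 0, 0], [0.18, 0, 0, 0, 0, 0], [0.24, -0.01, 0, 0, 0, 0], [0.3, -0.015, 0, 0, 0, 0]]]'

```text
time_s: 16.4
tcp_pos: [0.4724, 0.0674, 0.1186]
ee_rot: [-2.221, -2.222, 0.0]
force: [1.8, 0.6, 0.8]
grip_width: 0.704
grasp_force: 0.0
```

Emit:
shift_gripper --steps '[[[0.06, 0, 0, 0, 0, 0], [0.12, -0.005, 0, 0, 0, 0], [0.18, -0.01, 0, 0, 0, 0], [0.21, -0.011, 0, 0, 0, 0], [0.21, -0.011, 0, 0, 0, 0]]]' --finger_gap 0.6

```text
time_s: 17.02
tcp_pos: [0.4611, 0.2777, 0.1184]
ee_rot: [-2.217, -2.225, -0.0]
force: [0.1, -0.7, -0.0]
grip_width: 0.598
grasp_force: 0.0
```

Run:
```python
from h import *
from cell import env
import cv2
f=env.grab_frame("wrist");cv2.imwrite("pics/w6.png",f["pixels"][:,:,::-1])
print(proj(cam(f),(.4625,.2755,.036)));go((.4625,.2755,.009))
```

```text
(np.float64(317.73211031049334), np.float64(256.7057919808369))
(0.4625, 0.2755, 0.009) [-0.0003  0.001   0.1095] rot [-0.     0.     0.002]
```

View pics/w6.png

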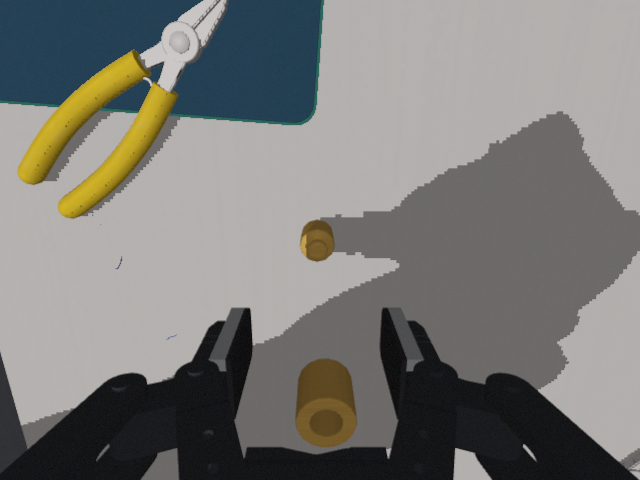

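Knob d is at (317,248), centred between the fingers. Descending.

Emit:
shift_gripper --steps '[[[0.001, 0, 0.05, 0, 0, 0], [0.001, 0, 0.09, 0, 0, 0], [0.001, 0, 0.108, 0, 0, 0], [0.001, 0, 0.109, 0, 0, 0], [0.001, 0, 0.109, 0, 0, 0]]]'

```text
time_s: 17.7
tcp_pos: [0.4625, 0.2766, 0.0111]
ee_rot: [2.221, 2.221, 0.002]
force: [0.0, -1.0, 0.3]
grip_width: 0.598
grasp_force: 0.0
```

Emit:
shift_gripper --steps '[[[0, 0, 0, 0, 0, 0], [0, 0, 0, 0, 0, 0], [0, 0, 0, 0, 0, 0], [0, 0, 0, 0, 0, 0], [0, 0, 0, 0, 0, 0]]]' --finger_gap 0.0

```text
time_s: 18.32
tcp_pos: [0.4624, 0.2768, 0.0109]
ee_rot: [2.221, 2.222, 0.002]
force: [-0.8, -1.2, 12.9]
grip_width: 0.225
grasp_force: 58.2
```

Emit:
shift_gripper --steps '[[[0, 0, -0.06, 0, 0, 0], [0, 0, -0.1, 0, 0, 0], [-0.06, 0.012, -0.1, 0, 0, 0], [-0.12, 0.024, -0.1, 0, 0, 0], [-0.18, 0.036, -0.1, 0, 0, 0]]]'

```text
time_s: 18.95
tcp_pos: [0.4983, 0.0948, 0.1104]
ee_rot: [2.22, 2.222, 0.001]
force: [1.1, 0.7, -0.2]
grip_width: 0.224
grasp_force: 59.5
```

```bash
python3 -c "
from h import *
go((.5928,-.319,.115))"
```

```text
(0.5928, -0.319, 0.115) [-0.4139  0.0942 -0.0046] rot [ 0.001 -0.     0.001]
```

Emit:
shift_gripper --steps '[[[-0.06, 0.014, 0, 0, 0, 0], [-0.12, 0.028, 0, 0, 0, 0], [-0.18, 0.041, 0, 0, 0, 0], [-0.24, 0.055, 0, 0, 0, 0], [-0.3, 0.068, 0, 0, 0, 0]]]'

```text
time_s: 19.58
tcp_pos: [0.5663, -0.2055, 0.1104]
ee_rot: [2.221, 2.222, 0.001]
force: [0.2, -0.2, -0.7]
grip_width: 0.227
grasp_force: 59.5
```

Emit:
shift_gripper --steps '[[[-0.06, 0.014, 0, 0, 0, 0], [-0.114, 0.026, 0, 0, 0, 0], [-0.114, 0.026, 0.05, 0, 0, 0], [-0.114, 0.026, 0.085, 0, 0, 0], [-0.114, 0.026, 0.086, 0, 0, 0]]]'

```text
time_s: 20.2
tcp_pos: [0.591, -0.3168, 0.0221]
ee_rot: [-2.218, -2.22, 0.002]
force: [0.2, -1.1, -1.4]
grip_width: 0.225
grasp_force: 59.5
```

Emit:
shift_gripper --steps '[[[0, 0, 0, 0, 0, 0], [0, 0, 0, 0, 0, 0]]]'

```text
time_s: 20.45
tcp_pos: [0.5929, -0.3177, 0.0256]
ee_rot: [2.22, 2.22, 0.001]
force: [-0.1, 0.8, -1.4]
grip_width: 0.227
grasp_force: 59.5
```

```bash
python3 -c "
from h import *
go((.5928,-.319,.018))"
```

```text
(0.5928, -0.319, 0.018) [-0.0013 -0.0001  0.0077] rot [0.002 0.001 0.   ]
```

Emit:
shift_gripper --steps '[[[-0.001, 0, 0.003, 0, 0, 0], [-0.001, 0, 0.006, 0, 0, 0], [-0.001, 0, 0.006, 0, 0, 0]]]'

```text
time_s: 20.82
tcp_pos: [0.5923, -0.3186, 0.0181]
ee_rot: [2.221, 2.222, -0.0]
force: [-1.3, -1.0, 3.8]
grip_width: 0.226
grasp_force: 59.9
```

Emit:
shift_gripper --steps '[[[0, 0, 0, 0, 0, 0], [0, 0, 0, 0, 0, 0], [0, 0, -0.03, 0, 0, 0], [0, 0, -0.08, 0, 0, 0], [0, 0, -0.13, 0, 0, 0]]]' --finger_gap 0.6

```text
time_s: 21.45
tcp_pos: [0.592, -0.3182, 0.1492]
ee_rot: [-2.22, -2.222, -0.0]
force: [-0.2, -0.8, 0.5]
grip_width: 0.594
grasp_force: 0.0
```

Emit:
shift_gripper --steps '[[[0.06, 0, -0.03, 0, 0, 0], [0.12, 0, -0.05, 0, 0, 0], [0.18, 0, -0.05, 0, 0, 0], [0.24, 0, -0.05, 0, 0, 0], [0.3, 0, -0.05, 0, 0, 0]]]'

```text
time_s: 22.08
tcp_pos: [0.5918, -0.0163, 0.1981]
ee_rot: [2.221, 2.222, 0.001]
force: [0.7, -0.3, -0.3]
grip_width: 0.602
grasp_force: 0.0
```

Emit:
shift_gripper --steps '[[[0, 0, 0, 0, 0, 0], [0, 0, 0, 0, 0, 0]]]'

```text
time_s: 22.32
tcp_pos: [0.5921, -0.019, 0.1978]
ee_rot: [2.221, 2.222, -0.001]
force: [0.5, -0.4, 0.5]
grip_width: 0.603
grasp_force: 0.0
```

Run:
```python
from h import *
from cell import env
import cv2
t=env.grab_frame("top")["pixels"][:,:,::-1];s=env.grab_frame("scene")["pixels"][:,:,::-1]
cv2.imwrite("pics/fin.png",np.hstack([cv2.resize(t[185:290,390:495],(400,400),interpolation=2),cv2.resize(s[180:260,315:395+20],(400,320),interpolation=2)[:,:].copy() if 0 else cv2.resize(s[165:265,315:415],(400,400),interpolation=2)]))
cv2.imwrite("pics/topf.png",t)
```

```text
(no output)
```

View pics/fin.png

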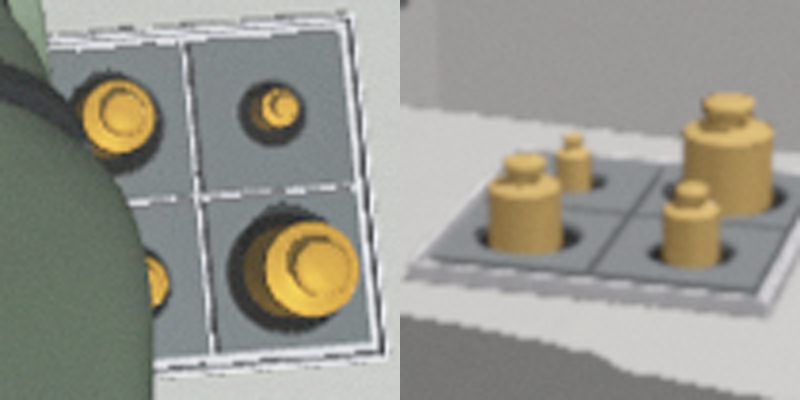

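View pics/topf.png

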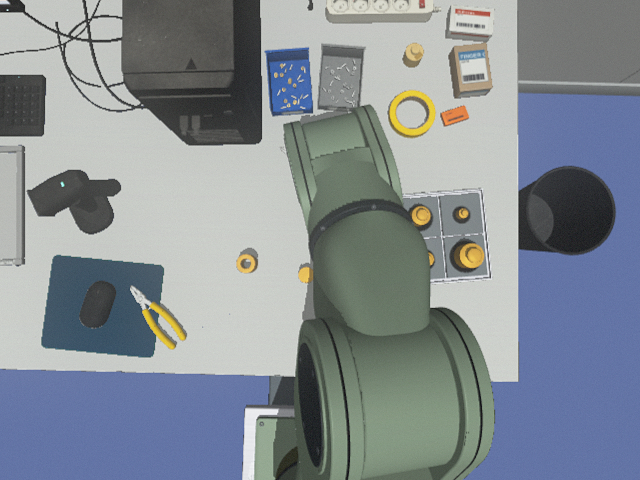

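All four weights stand upright in their recesses, and the bush at (246,263) and slug at (306,273) have not moved. A quick numeric check of the knob positions comes before handing in.

Run:
```python
from h import *
T,S=CAM["top"],CAM["scene"]
for k,x,y,X,Y,z,s in(("a",322,268,729,105,.073,(.498,-.329)),("b",127,110,524,166,.061,(.5833,-.2245)),("d",283,106,573,140,.043,(.5928,-.319))):
    u,v=x*105/400+390-.37,y*105/400+185-.37; U,V=(X-400)/4+315-.37,Y/4+165-.37
    p=plane(T,u,v,z);print(k,(p[:2]-s).round(4),tri([ray(T,u,v),ray(S,U,V)])[0].round(4))
print((plane(S,(691-400)/4+314.6,190/4+164.6,.051)[:2]-(.4886,-.2345)).round(4))
```

```text
a [ 0.0015 -0.0002] [ 0.4999 -0.3305  0.0689]
b [0.003  0.0023] [ 0.5869 -0.2235  0.0551]
d [0.0006 0.003 ] [ 0.594  -0.3168  0.04  ]
[0.0003 0.0039]
```

All within 4 mm.

```bash
python3 -c "
from cell import env
print(env.close_job())"
```

```text
the job is handed in; nothing more can be done
None
```

All four brass weights stand upright in their own sockets, measured within about 4 mm of centre, with the bush and bar end untouched; I handed the job in at about 22 s, and no verdict was printed.

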